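Hang the scoop in its notch

ROBOT

A 6-joint arm with a two-finger parallel gripper is mounted at the origin on the work surface. World frame = base frame: x ahead of the robot, y to its left, z up, the work surface at z = 0. Lengths are in m, angles in rad, forces in N, time in s.
With the tool pointing down it reaches from about 0.375 to 0.975 m from the base axis. Payload 3.8 kg.
Tool frame: the origin (TCP) lies at the very end of the fingers, on their centre line; the grasp point (between the pads) lies 19 mm behind it (bot.grip_point_offset is the distance from the TCP to the grasp point, in m); z points along the fingers, x is the direction in which the jaws open and shut, and the axes are right-handed (so a half turn about z gives the same grasp; the last joint's range is limited). The gripper opens to 85 mm and grips with 20 to 120 N. Pads are 22 mm wide; open, the fingers measure 114 mm over their backs; the gripper's body (76 mm by 85 mm) begins 54 mm behind the grasp point. The pads swing forward as they close: fully open they stand 13 mm farther back than shut.
Start: joints at [1.119, 0.264, 1.604, -0, 1.274, -0.037], TCP at [0.272, 0.618, 0.231] pointing down, gripper open.
Joint ranges: [-2.63, 2.63], [-0.94, 2.18], [0.31, 2.57], [-1.31, 4.45], [0, 2.66], [-2.55, 2.55]. Speed limits (rad/s): [2.57, 2.57, 3.14, 3.14, 3.14, 3.14].

INTERFACE

Orientations are given as a rotation vector (axis times angle).
In Python, from workcell import bot, read_camera gives the robot as it stands.
- The arm moves only by the tool arm_command, never from a script. Its argument "rows" is a list of rows, each an object with "delta_rot": the turn, a rotation vector about the tool's x, y, z in rad, a list of three; "xyz": the shift along the tool's x, y, z in m, a list of three; "gripper": the finger opening in m, from 0 to 0.0854. A call has 1 to 12 rows; each row shifts and turns the commanded pose from where the row before left it, along the tool's axes as they then stand; what a row does not reach is not made up. A row lasts 1/10 s, in which the tool goes at most 50 mm and 8.59 degrees, less where a joint would pass 70% of its speed; a pose out of reach is approached as far as the arm can. A call is refused whole if a number of a shift passes 0.05 or a number of a turn 0.15, either way. A call with a gripper value outside its range is refused whole. The fingers move at their own pace and stop on an object; "force" is the grip in N (left out, the last holds). Time passes only in rows, so rows that do not move let the fingers close. It gives the time, the measured TCP pose, the force and the opening at its end, in the units of the state.
- bot.read_state(): the state, without advancing time (a new reading comes with each control period).
- read_camera(name): name is "scene" or "top" or "wrist"; returns a dict with "pixels" (400x640x3 uint8, red, green, blue), "range_z" (400x640 float32, m along the optical axis (not along the pixel's ray), 0 where there is no reading), "intrinsics" (3x3 intrinsics, pixels), "camera_from_world" (4x4, takes a point from world to camera coordinates). Camera axes: x right, y up, looking along -z (the intrinsics and any distortion apply to the point x, -y, -z); pixel columns grow to the right and rows downward; lengths in m; the calibration is good to about 2 mm. The wrist camera is an equidistant fisheye: a pixel r from the principal point sees the ray r / f radians off the axis. A picture is of the moment at which its call begins.
- bot.finish_job(): hands the job in, once; it reports no verdict.
The state is a dict: "time": time; "q": joint angles; "joint_vel": joint speeds; "joint_torque": joint torques, N m; "tool_pos": TCP position; "tcp_rot": TCP orientation; "wrist_force": force on the tool from outside, world axes, zero at the start; "torque": the same for the moment, N m; "width": opening from 0.0 (shut) to 1.0 (fully open).
Only numpy, scipy, OpenCV 4.12 (cv2) and the standard library are available. Lean on these libraries where they do the work, as an engineer would, in place of code of your own. Each camera call takes 0.05 s, during which the arm holds its last target.

TASK

Pick up the small coffee scoop standing on the black tray and hang it by its hook on the utensil rail, lowering it through the gap between the big scoop and the skimmer that hang there without dislodging them. The rail has one notch in its top edge somewhere in that gap: feel for it by sliding the hook gently along the rail, and let the hook drop fully into it, so that the scoop hangs there at rest. Do not force the hook down on the rail, and leave the other things on the counter alone.

Things in the scene. Friction and masses are not known exactly. Their poses are not given: they have to be found in the camera images.
- scoop: small steel scoop, about 0.14 kg, standing upright on its cup. Origin: middle of the hook's bearing face (downward face inside the hook), 110 mm above the cup's underside. z up the handle, x across the hook. In mm: hook strip 14 wide in y; top bar x -12.5..12.5, z 0..8; mouth x -6.5..6.5; tip x 6.5..12.5 down to z -14; stem x -12.5..-6.5 down to z -106 (cup side)
- scoop_tab (a point): middle of the scoop's upright grip tab above the hook, 30.5 mm above scoop's origin; tab 10 mm thick in x, 14 mm wide in y, 45 mm tall (z 8 to 53 mm from the scoop's origin); room to grasp it from above
- scoop_cup (a point): centre of the underside of the scoop's round cup (diameter 44, height 40 mm), 34.5 mm towards -x and 110 mm below scoop's origin. Hung, the cup is on the rail's -x side: scoop x along rail x, hook tip behind the strip's +x face
- rail: utensil rail: white stand, fixed, with a steel strip on edge between two posts (y -135 and 135 mm, 214 mm high). Origin on the counter below the strip, midway between the posts; y along the strip. The strip is 8 mm thick (x -4..4) and 40 mm high, top edge at z 200 mm, clamped. Pushing the scoop on it with over 20 N counts as forcing
- rail_top (a point): middle of the rail's length, at the height of the strip's top edge. Within 16 mm of it along y, either way, is the middle of the one notch: 17 mm long in y, 10 mm deep (floor at z 190 mm), square-edged. Where exactly is not measured and differs each time: it must be felt or seen
- big_scoop: larger steel scoop hanging on the strip on the +y side of the gap, about 74 mm (71..77) from the rail's middle. Origin: middle of its hook's bearing face. Hook 14 mm wide in y, its top 8 mm above the strip; cup of diameter 60, height 36, axis 38 mm in front (-x), underside 105 mm below the origin. Loose: it swings and slides if pushed.
- skimmer: shallow steel skimmer dish hanging on the -y side of the gap, about 74 mm (71..77) from the rail's middle. Origin: middle of its hook's bearing face. Hook 14 mm wide in y, top 8 mm above the strip; dish of diameter 60, height 14, axis 38 mm in front (-x), underside 100 mm below the origin. Loose.
- tray: black plastic tray 260 x 360 mm with a rim 14 mm high, fixed; origin at the centre of its underside; floor 5 mm thick
- scale: black kitchen scale 150 x 110 mm, 26 mm high, on the tray's -y half; origin under its centre. Bystander.
- beaker: clear mug of diameter 72 mm, height 85 mm, on the tray's far -y part; origin under its centre. Bystander.
- tin: low steel tin with black lid, diameter 72, height 60 mm, in front of the rail; origin under its centre. Bystander.
- pot: lidded steel coffee pot, body diameter 96, 150 mm high, left of the rail on the counter; origin under its centre. Bystander.
Mind the look-alikes: they are no part of the job. Leave any blue look-alike of the skimmer alone.

How it is judged:
By the outcome, as a careful person would: the job done as asked, in the order asked, and still so for the second after the job is handed in, with the robot touching nothing.
It also fails if it takes over 61 s, if anything falls off the work surface, if the arm or the gripper's body presses on something with over 40 N, if the wrist force passes 120 N, or if a joint passes its speed limit or range.

## Working session

There is one attempt and no reset: what is moved stays moved. The work goes in short steps, Python scripts to look and compute and a tool call to move; the robot and the scene stay as the last step left them, time stands still between calls to the robot, and variables do not carry over. Pictures are saved under pics/ and viewed, and the job is handed in when it is done.

Besides the shell and the picture viewer there is one more tool, called as name([rows], argument=value, ...), one row to a line, values as JSON. arm_command: Moves the arm, as the interface text tells. Its arguments: {"type":"object","properties":{"rows":{"type":"array","items":{"type":"object","properties":{"delta_rot":{"type":"array","items":{"type":"number"}},"xyz":{"type":"array","items":{"type":"number"}},"gripper":{"type":"number"}}}},"force":{"type":"number"}},"required":["rows"]}

```bash
ls; mkdir -p pics; cat > h.py <<'E'
from workcell import bot, read_camera
import numpy as np, cv2, pickle
def snap(n,f):
    d=read_camera(n); cv2.imwrite(f'pics/{f}.png',cv2.cvtColor(d['pixels'],cv2.COLOR_RGB2BGR))
    pickle.dump(d,open(f'pics/{f}.pkl','wb')); return d
def world(d):
    K=d['intrinsics'];Z=d['range_z'];h,w=Z.shape
    u,v=np.meshgrid(np.arange(w),np.arange(h))
    P=np.stack([(u-K[0,2])/K[0,0]*Z,-(v-K[1,2])/K[1,1]*Z,-Z,np.ones_like(Z)],-1)
    return (P@np.linalg.inv(d['camera_from_world']).T)[...,:3]
def px(d,p):
    c=d['camera_from_world']@np.append(p,1);K=d['intrinsics']
    return K[0,0]*c[0]/-c[2]+K[0,2],K[1,1]*-c[1]/-c[2]+K[1,2]
E
python3 - <<'E'
from h import *
for n in ('scene','top','wrist'):
    d=snap(n,n+'0'); print(n,d['intrinsics'].round(1).tolist(),d['camera_from_world'].round(3).tolist())
print(bot.read_state())
E
```

```text
pics
scene [[503.3, 0.0, 315.2], [0.0, 503.3, 200.3], [0.0, 0.0, 1.0]] [[0.246, 0.969, -0.009, -0.15], [-0.828, 0.215, 0.518, 0.354], [0.504, -0.12, 0.855, -2.003], [0.0, 0.0, 0.0, 1.0]]
top [[504.8, 0.0, 328.3], [0.0, 504.8, 195.2], [0.0, 0.0, 1.0]] [[-0.025, -1.0, -0.002, 0.037], [0.985, -0.025, 0.171, -0.532], [-0.171, 0.002, 0.985, -1.503], [0.0, 0.0, 0.0, 1.0]]
wrist [[309.7, 0.0, 324.6], [0.0, 309.7, 203.4], [0.0, 0.0, 1.0]] [[0.403, 0.915, -0.003, -0.674], [-0.874, 0.384, -0.297, 0.038], [-0.271, 0.123, 0.955, -0.38], [0.0, 0.0, 0.0, 1.0]]
{'time': 0.15, 'q': array([ 1.11909775e+00,  2.64604562e-01,  1.60506300e+00, -2.43904880e-06,
        1.27370366e+00, -3.68580483e-02]), 'joint_vel': array([-0.00223091, -0.0019017 , -0.00477569, -0.00036165,  0.00033212,
        0.00186709]), 'joint_torque': array([ 8.59678603e-04, -5.15904880e+01, -3.67959738e+01,  7.10847871e-05,
        8.02368595e-03,  3.69468705e-05]), 'tool_pos': array([0.27178283, 0.61724527, 0.23023009]), 'tcp_rot': array([ 2.63053056e+00,  1.71584957e+00, -2.39203852e-03]), 'wrist_force': array([-0.22408361,  0.15383403, -0.17736326]), 'torque': array([-0.03047528,  0.00221362, -0.01118076]), 'width': 1.002521462621404}
```

View pics/scene0.png

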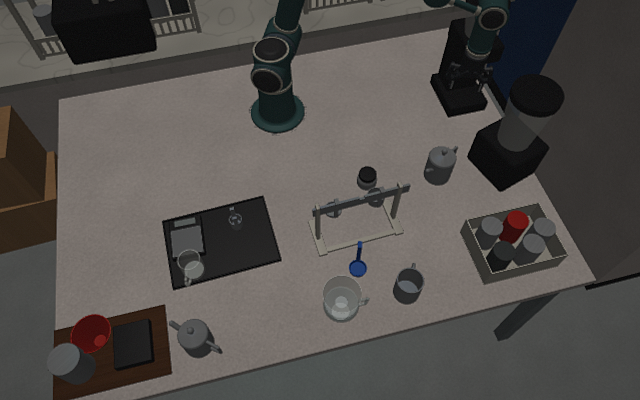

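View pics/top0.png

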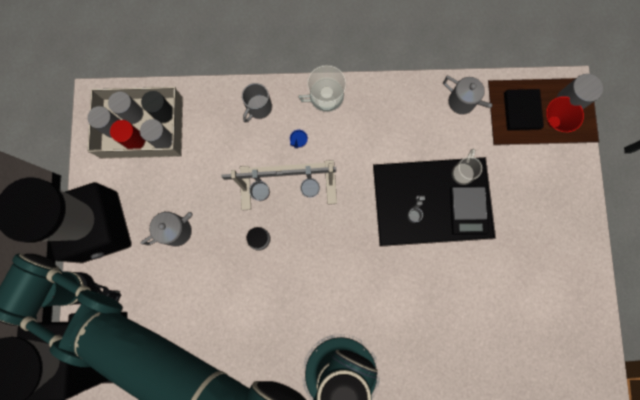

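View pics/wrist0.png

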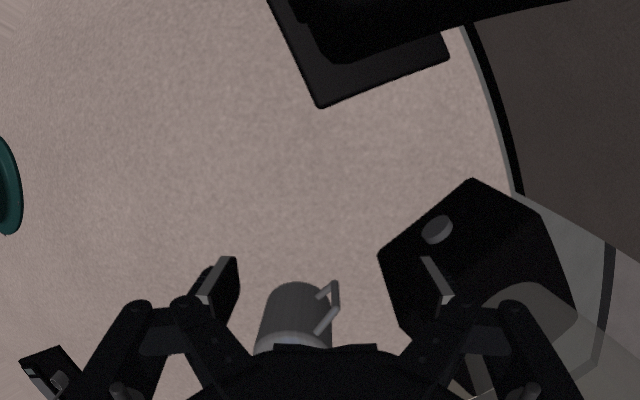

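The scene view shows the tray with the small scoop (235,217), the rail (360,205) and the blue look-alike (358,262). In the top view the scoop is at (416,212) and the rail runs from (230,177) to (333,168). Next I'll enlarge those areas.

```bash
python3 - <<'E'
from h import *
t=cv2.imread('pics/top0.png'); s=cv2.imread('pics/scene0.png')
R=lambda i,f:cv2.resize(i,None,fx=f,fy=f,interpolation=cv2.INTER_CUBIC)
a=R(t[155:215,215:345],6); b=R(t[185:235,390:440],8); c=R(s[175:255,300:415],6);e=R(s[195:245,210:260],8)
cv2.imwrite('pics/c1.png',a);cv2.imwrite('pics/c3.png',c);cv2.imwrite('pics/c2.png',np.hstack([b,e]))
d=pickle.load(open('pics/top0.pkl','rb'));W=world(d)
m=(W[...,2]>.18)&(W[...,2]<.23);m[:, :200]=0;m[215:]=0;m[:150]=0;m[:,350:]=0
v,u=np.nonzero(m);P=W[m];print(len(P),P.min(0),P.max(0))
for x,y,p in zip(u,v,P):
  if x%4==0: print(x,y,p.round(4))
m=np.zeros_like(m);m[190:230,400:432]=1;m&=W[...,2]>.03
for x,y,p in zip(*np.nonzero(m)[::-1],W[m]): print('s',x,y,p.round(3))
E
```

```text
614 [5.57833036e-01 3.99675145e-04 1.80019637e-01] [0.59475741 0.31825335 0.21842535]
332 164 [0.5915 0.0115 0.2096]
332 165 [0.5872 0.0116 0.2159]
308 166 [0.5871 0.0779 0.2118]
332 166 [0.5852 0.0116 0.2125]
308 167 [0.585  0.0781 0.2087]
328 167 [0.5853 0.0227 0.201 ]
332 167 [0.5813 0.0118 0.2172]
308 168 [0.5833 0.0783 0.2037]
312 168 [0.5839 0.0673 0.1996]
316 168 [0.584  0.0562 0.1983]
320 168 [0.5834 0.0451 0.1995]
324 168 [0.5829 0.0339 0.2004]
328 168 [0.5825 0.0228 0.2008]
332 168 [0.5795 0.0118 0.2128]
336 168 [5.817e-01 5.000e-04 2.018e-01]
300 169 [0.5817 0.1008 0.2006]
304 169 [0.5825 0.0899 0.1958]
308 169 [0.5787 0.0781 0.211 ]
312 169 [0.5804 0.0673 0.2024]
316 169 [0.5798 0.0562 0.2041]
320 169 [0.5809 0.0451 0.1978]
324 169 [0.5794 0.034  0.2032]
328 169 [0.5791 0.0229 0.2033]
332 169 [0.5764 0.0119 0.214 ]
336 169 [0.5789 0.0006 0.2018]
232 170 [0.5813 0.2881 0.2109]
252 170 [0.5814 0.2338 0.2044]
256 170 [0.5796 0.2217 0.2112]
284 170 [0.5798 0.1453 0.2013]
288 170 [0.5801 0.1343 0.1988]
292 170 [0.5785 0.1228 0.2048]
296 170 [0.5802 0.1122 0.196 ]
300 170 [0.57
[... 8064 characters left out ...]
7 -0.222  0.036]
s 410 218 [ 0.456 -0.224  0.045]
s 421 218 [ 0.455 -0.257  0.043]
s 410 219 [ 0.454 -0.225  0.033]
s 411 219 [ 0.453 -0.227  0.044]
s 420 219 [ 0.451 -0.252  0.052]
s 421 219 [ 0.452 -0.257  0.045]
s 411 220 [ 0.45  -0.227  0.043]
s 412 220 [ 0.45  -0.229  0.045]
s 413 220 [ 0.45  -0.233  0.041]
s 419 220 [ 0.449 -0.251  0.043]
s 420 220 [ 0.448 -0.253  0.05 ]
s 412 221 [ 0.448 -0.231  0.034]
s 413 221 [ 0.447 -0.233  0.039]
s 414 221 [ 0.447 -0.235  0.044]
s 415 221 [ 0.446 -0.238  0.047]
s 416 221 [ 0.446 -0.241  0.045]
s 417 221 [ 0.446 -0.244  0.046]
s 418 221 [ 0.447 -0.248  0.04 ]
s 428 224 [0.267 0.027 1.572]
s 415 227 [0.267 0.027 1.572]
s 400 229 [0.267 0.027 1.572]
```

View pics/c1.png

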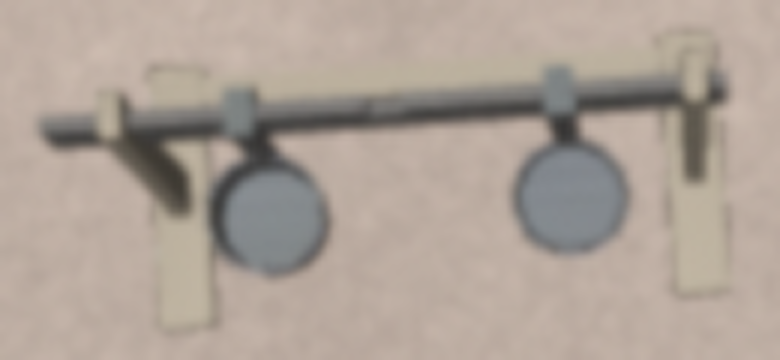

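View pics/c2.png

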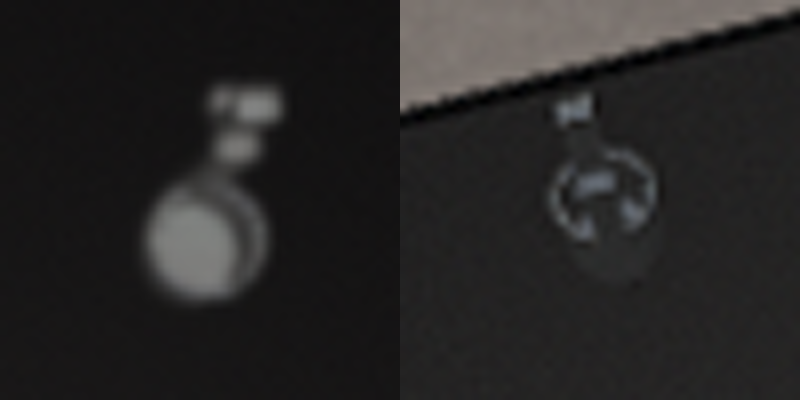

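View pics/c3.png

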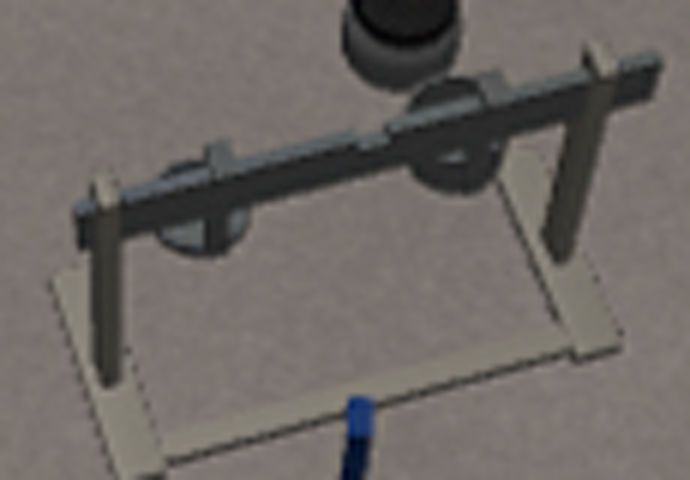

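```bash
cat >> h.py <<'E'
from scipy.spatial.transform import Rotation as Ro
def todelta(target):
    """tool-axis shift to reach world target with present orientation"""
    s=bot.read_state();R=Ro.from_rotvec(s['tcp_rot']).as_matrix()
    return R.T@(np.array(target)-s['tool_pos'])
def toolyaw(s=None):
    s=s or bot.read_state();R=Ro.from_rotvec(s['tcp_rot']).as_matrix()
    return np.degrees(np.arctan2(R[1,0],R[0,0])),R
def ray(d,u,v,fish=False):
    K=d['intrinsics'];x=(u-K[0,2])/K[0,0];y=(v-K[1,2])/K[1,1]
    if fish:
        r=np.hypot(x,y);k=np.sin(r)/max(r,1e-9);c=np.array([x*k,-y*k,-np.cos(r)])
    else: c=np.array([x,-y,-1.])
    M=d['camera_from_world'];R=M[:3,:3]
    return -R.T@M[:3,3],R.T@c
def onplane(d,u,v,z,fish=False):
    o,r=ray(d,u,v,fish);return o+r*(z-o[2])/r[2]
E
python3 - <<'E'
from h import *
L=lambda f:pickle.load(open(f'pics/{f}.pkl','rb'))
t=L('top0');s=L('scene0');w=L('wrist0')
for (u,v) in [(276.7,173),(282.5,172.6),(279.5,173)]: print(onplane(t,u,v,.2))
for (u,v) in [(360,198),(365,197)]: print('sc',onplane(s,u,v,.2))
M=w['camera_from_world'];C=-M[:3,:3].T@M[:3,3];y,R=toolyaw();print('cam',C,R.T@(C-bot.read_state()['tool_pos']),'axis tool',R.T@(-M[2,:3]),y)
E
```

```text
[0.57211385 0.16576608 0.2       ]
[0.57283846 0.14962671 0.2       ]
[0.57191422 0.15797989 0.2       ]
sc [0.58388104 0.15119439 0.2       ]
sc [0.58429691 0.16721747 0.2       ]
cam [0.20126851 0.64859481 0.37225384] [ 1.77384319e-05 -7.71775517e-02 -1.42019126e-01] axis tool [-0.00131816  0.29735078  0.95476739] 66.23143260840328
```

arm_command([
  {"xyz": [0,0,-0.05]},
  {"xyz": [0,0,-0.05]},
  {"xyz": [-0.045,0.02,0]},
  {"xyz": [-0.045,0.02,0]},
  {"xyz": [-0.045,0.02,0],"delta_rot": [0,0,0.1]},
  {"xyz": [-0.045,0.02,0],"delta_rot": [0,0,0.1]},
  {"xyz": [-0.045,0.015,0],"delta_rot": [0,0,0.1]},
  {"xyz": [-0.045,0.01,0],"delta_rot": [0,0,0.1]},
  {"xyz": [-0.045,0,0],"delta_rot": [0,0,0.1]},
  {"xyz": [-0.045,0,0],"delta_rot": [0,0,0.1]},
  {"xyz": [0,0,0]},
])

```text
invalid input
```

Both views put the notch at world y ≈ 0.158. The move call was rejected, so I'll fill in every field of each row.

arm_command([
  {"xyz": [0,0,-0.05],"delta_rot": [0,0,0],"gripper": 0.085},
  {"xyz": [0,0,-0.05],"delta_rot": [0,0,0],"gripper": 0.085},
  {"xyz": [-0.045,0.02,0],"delta_rot": [0,0,0],"gripper": 0.085},
  {"xyz": [-0.045,0.02,0],"delta_rot": [0,0,0],"gripper": 0.085},
  {"xyz": [-0.045,0.02,0],"delta_rot": [0,0,0.1],"gripper": 0.085},
  {"xyz": [-0.045,0.02,0],"delta_rot": [0,0,0.1],"gripper": 0.085},
  {"xyz": [-0.045,0.015,0],"delta_rot": [0,0,0.1],"gripper": 0.085},
  {"xyz": [-0.045,0.01,0],"delta_rot": [0,0,0.1],"gripper": 0.085},
  {"xyz": [-0.045,0,0],"delta_rot": [0,0,0.1],"gripper": 0.085},
  {"xyz": [-0.045,0,0],"delta_rot": [0,0,0.1],"gripper": 0.085},
  {"xyz": [0,0,0],"delta_rot": [0,0,0],"gripper": 0.085},
])

```text
time: 1.25
tool_pos: [0.161, 0.274, 0.3314]
tcp_rot: [-3.02, -0.861, -0.001]
wrist_force: [0.6, 0.5, 0.8]
width: 0.995
```

```bash
python3 - <<'E'
from h import *
print(toolyaw()[0],bot.read_state()['q'],bot.read_state()['tool_pos'],todelta([.45,.15,.33]))
E
```

```text
31.80733623200217 [ 9.60487579e-01 -5.08932679e-01  2.11219203e+00  6.43833680e-04
  1.53706094e+00  4.05323028e-01] [0.160993   0.27403111 0.33143546] [0.18023164 0.25773172 0.00131875]
```

```bash
python3 - <<'E'
from h import *
print(todelta([.54,.13,.40]))
# per-row path w/ rotation
s=bot.read_state();y=np.radians(31.8);p=s['tool_pos'].copy();n=9
D=(np.array([.54,.13,.40])-p)/n
for i in range(n):
    print([round(v,3) for v in (np.cos(y)*D[0]+np.sin(y)*D[1], np.sin(y)*D[0]-np.cos(y)*D[1], -D[2])]); y-=.06
E
```

```text
[ 0.24623868  0.32208755 -0.06869124]
[np.float64(0.027), np.float64(0.036), np.float64(-0.008)]
[np.float64(0.029), np.float64(0.034), np.float64(-0.008)]
[np.float64(0.031), np.float64(0.032), np.float64(-0.008)]
[np.float64(0.033), np.float64(0.03), np.float64(-0.008)]
[np.float64(0.035), np.float64(0.028), np.float64(-0.008)]
[np.float64(0.037), np.float64(0.026), np.float64(-0.008)]
[np.float64(0.038), np.float64(0.024), np.float64(-0.008)]
[np.float64(0.04), np.float64(0.022), np.float64(-0.008)]
[np.float64(0.041), np.float64(0.019), np.float64(-0.008)]
```

arm_command([
  {"xyz": [0.027,0.036,-0.008],"delta_rot": [0,0,0.06],"gripper": 0.085},
  {"xyz": [0.029,0.034,-0.008],"delta_rot": [0,0,0.06],"gripper": 0.085},
  {"xyz": [0.031,0.032,-0.008],"delta_rot": [0,0,0.06],"gripper": 0.085},
  {"xyz": [0.033,0.03,-0.008],"delta_rot": [0,0,0.06],"gripper": 0.085},
  {"xyz": [0.035,0.028,-0.008],"delta_rot": [0,0,0.06],"gripper": 0.085},
  {"xyz": [0.037,0.026,-0.008],"delta_rot": [0,0,0.06],"gripper": 0.085},
  {"xyz": [0.038,0.024,-0.008],"delta_rot": [0,0,0.06],"gripper": 0.085},
  {"xyz": [0.04,0.022,-0.008],"delta_rot": [0,0,0.06],"gripper": 0.085},
  {"xyz": [0.041,0.019,-0.008],"delta_rot": [0,0,0.06],"gripper": 0.085},
  {"xyz": [0,0,0],"delta_rot": [0,0,0],"gripper": 0.085},
  {"xyz": [0,0,0],"delta_rot": [0,0,0],"gripper": 0.085},
])

```text
time: 2.35
tool_pos: [0.5429, 0.1323, 0.4018]
tcp_rot: [3.141, 0.024, -0.004]
wrist_force: [-0.2, -0.9, -0.6]
width: 0.997
```

```bash
python3 - <<'E'
from h import *
snap('wrist','w1');s=bot.read_state();print(toolyaw()[0],s['tool_pos'],np.abs(s['joint_vel']).max())
E
```

```text
0.9354881943561901 [0.54194711 0.1327276  0.40218501] 0.0342255031434122
```

View pics/w1.png

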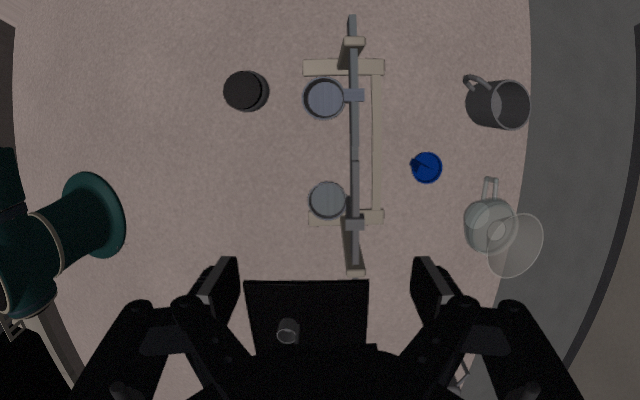

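```bash
python3 - <<'E'
from h import *
i=cv2.imread('pics/w1.png')
c=cv2.resize(i[85:245,320:390],None,fx=7,fy=7,interpolation=cv2.INTER_CUBIC)[:, :]
c=cv2.rotate(c,cv2.ROTATE_90_CLOCKWISE);c=cv2.resize(c,None,fx=.7,fy=.7);print(c.shape)
cv2.imwrite('pics/c4.png',cv2.convertScaleAbs(c,alpha=1.4))
g=cv2.cvtColor(i,cv2.COLOR_BGR2GRAY).astype(int)
for r in range(60,250,4): print(r,g[r,344:364])
E
```

```text
(343, 784, 3)
60 [ 43  44  43  45  40  43  69  86  89  88  91  89  90  97 117 123 124 124
 124 122]
64 [ 42  46  44  44  46  41  67  84  90  90  89  89  89  96 114 121 123 122
 121 123]
68 [ 44  46  40  42  43  44  63  80  88  89  90  90  87  97 110 123 122 122
 122 121]
72 [126 126 125 126  82  47  61  81  89  90  90  88  90 100 113 123 123 122
 123 123]
76 [115 116 116 112  81  42  59  79  90  89  90  90  89  93 103 114 110 110
 112 110]
80 [120 121 117 117  88  44  54  79  87  89  90  87  89  95 105 122 125 122
 124 123]
84 [114 115 116 118  95  45  52  79  89  89  91  92  88  93 103 115 113 113
 118 120]
88 [102 106 105 106  93  68  68  80  86  89  89  88  90  92  97 103  99  99
 100 101]
92 [89 88 88 89 89 90 88 90 90 88 90 87 91 89 88 90 90 90 86 91]
96 [87 90 90 88 89 89 89 89 87 89 90 89 90 91 87 90 88 88 87 88]
100 [76 80 82 82 81 85 84 88 91 90 89 87 88 89 87 88 87 88 89 91]
104 [ 80 102 117 114 108  48  42  69  84  90  87  89  88  89  99 110 116 117
 114 117]
108 [113 117 116 114 108  54  41  67  83  90  88  88  87  87  97 107 118 118
 120 119]
112 [118 116 117 118 121  61
[... 2232 characters left out ...]
]
216 [58 45 40 34 34 37 38 40 56 71 74 76 78 76 69 53 37 34 35 38]
220 [54 68 85 86 86 87 86 85 86 87 86 86 85 87 85 85 87 85 87 86]
224 [53 69 84 86 87 85 86 85 86 86 85 87 85 85 87 86 86 85 86 85]
228 [55 69 83 86 87 85 88 85 86 86 87 85 84 86 87 85 85 85 86 85]
232 [ 46  51  50  51  46  49  46  45  58  77  85  85  85  84  91 111 122 120
 118 117]
236 [ 51  48  50  50  48  49  45  44  60  77  84  84  84  86  91 108 119 120
 119 122]
240 [ 55  49  50  49  48  49  45  45  62  77  86  84  85  83  91 108 117 120
 117 115]
244 [ 57  49  47  50  49  46  47  44  61  80  87  85  85  84  79  87 106 119
 119 120]
248 [ 58  55  51  49  50  51  48  43  63  79  84  83  83  84  77  60  91 122
 122 122]
```

View pics/c4.png

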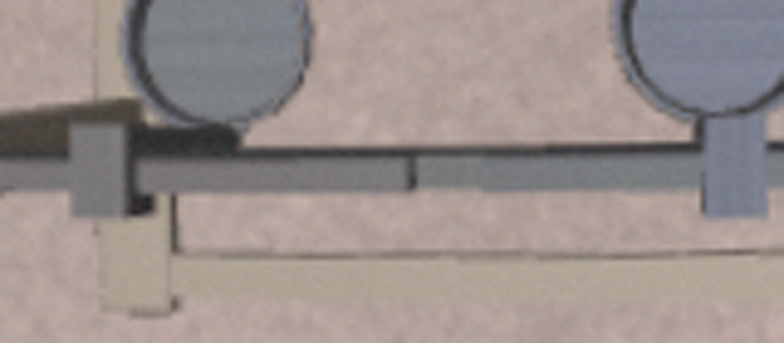

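```bash
python3 - <<'E'
from h import *
d=pickle.load(open('pics/w1.pkl','rb'));g=cv2.cvtColor(d['pixels'],cv2.COLOR_RGB2GRAY).astype(float)
A=[];B=[]
for r in list(range(104,146,2))+list(range(164,192,2)):
    row=g[r]; 
    def cross(lo,hi,val):
        for c in range(lo,hi):
            if (row[c]-val)*(row[c+1]-val)<=0 and row[c]!=row[c+1]: return c+(val-row[c])/(row[c+1]-row[c])
    a=cross(349,354,64);b=cross(355,362,98)
    if a and b: A.append(onplane(d,a,r,.2,1));B.append(onplane(d,b,r,.2,1))
A=np.array(A);B=np.array(B)
for P in (A,B): f=np.polyfit(P[:,1],P[:,0],1);print(f,np.std(P[:,0]-np.polyval(f,P[:,1])),np.polyval(f,[.0,.15,.16]))
for r in (146.3,161.5): print('notch edge',onplane(d,355,r,.2,1))
for r in (89.2,102,218,230.5): print('hook',r,onplane(d,355,r,.208,1))
for u,v in [(354,38),(354,47),(354,266),(355,275)]: print('post',onplane(d,u,v,.214,1))
print(g[140:166,355])
print(g[30:60,354],g[240:290,356])
E
```

```text
[-0.02976609  0.57381762] 0.0005899736129802431 [0.57381762 0.56935271 0.56905505]
[-0.04336482  0.58579952] 0.0001071025571309478 [0.58579952 0.5792948  0.57886115]
notch edge [0.57450272 0.16847536 0.2       ]
notch edge [0.57510406 0.15119775 0.2       ]
hook 89.2 [0.57202472 0.23173322 0.208     ]
hook 102 [0.57233949 0.21777973 0.208     ]
hook 218 [0.57709958 0.08656587 0.208     ]
hook 230.5 [0.57786928 0.07092064 0.208     ]
post [0.56952584 0.28734325 0.214     ]
post [0.56964449 0.27725913 0.214     ]
post [0.57850835 0.02662046 0.214     ]
post [0.58047001 0.01385878 0.214     ]
[88. 87. 86. 86. 86. 89. 86. 87. 89. 90. 86. 85. 86. 85. 84. 85. 87. 89.
 88. 82. 56. 61. 79. 88. 88. 87.]
[ 89.  90.  90.  89.  90.  88.  95. 114. 120. 121. 121. 122. 121. 120.
 105.  86.  54.  41.  69.  90.  89.  91.  90.  92.  87.  89.  89.  91.
  88.  90.] [ 85.  83.  83.  85.  85.  83.  84.  83.  83.  84.  83.  83.  85.  84.
  84.  85.  84.  84.  84.  84.  83.  84.  85.  85.  72.  49.  48.  50.
  47.  71.  91. 109. 117. 117. 116. 114. 109.  96.  73.  46.   1.   0.
   0.   7.  10.   6.  13.   4.   6.   7.]
```

The wrist view puts the notch edges at y = 0.151 and 0.168 (17 mm long, as specified). That gives a notch centre of about (0.575, 0.160) and a rail yaw of about +0.04 rad. Next I'll look at the scoop.

arm_command([
  {"xyz": [-0.005,0.041,0.0],"delta_rot": [0,0,0],"gripper": 0.085},
  {"xyz": [-0.005,0.041,0.0],"delta_rot": [0,0,0],"gripper": 0.085},
  {"xyz": [-0.005,0.041,0.01],"delta_rot": [0,0,0],"gripper": 0.085},
  {"xyz": [-0.005,0.041,0.01],"delta_rot": [0,0,0],"gripper": 0.085},
  {"xyz": [-0.005,0.041,0.01],"delta_rot": [0,0,0],"gripper": 0.085},
  {"xyz": [-0.005,0.041,0.015],"delta_rot": [0,0,0],"gripper": 0.085},
  {"xyz": [-0.005,0.041,0.02],"delta_rot": [0,0,0],"gripper": 0.085},
  {"xyz": [-0.005,0.041,0.02],"delta_rot": [0,0,0],"gripper": 0.085},
  {"xyz": [-0.005,0.041,0.02],"delta_rot": [0,0,0],"gripper": 0.085},
  {"xyz": [0,0,0],"delta_rot": [0,0,0],"gripper": 0.085},
  {"xyz": [0,0,0],"delta_rot": [0,0,0],"gripper": 0.085},
])

```text
time: 3.5
tool_pos: [0.5019, -0.2361, 0.2977]
tcp_rot: [-3.14, -0.024, 0.002]
wrist_force: [0.0, -0.1, 0.3]
width: 0.991
```

```bash
python3 - <<'E'
from h import *
snap('wrist','w2');s=bot.read_state();print(toolyaw()[0],s['tool_pos'],np.abs(s['joint_vel']).max())
i=cv2.imread('pics/w2.png');c=cv2.resize(i[180:330,230:400],None,fx=4,fy=4,interpolation=cv2.INTER_CUBIC)
cv2.imwrite('pics/c5.png',cv2.convertScaleAbs(c,alpha=1.8))
E
```

```text
0.9618569427101928 [ 0.50263847 -0.2356932   0.29877485] 0.020275756613175558
```

View pics/w2.png

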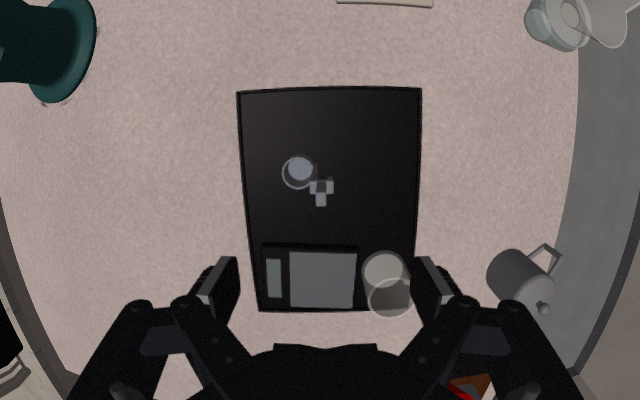

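View pics/c5.png

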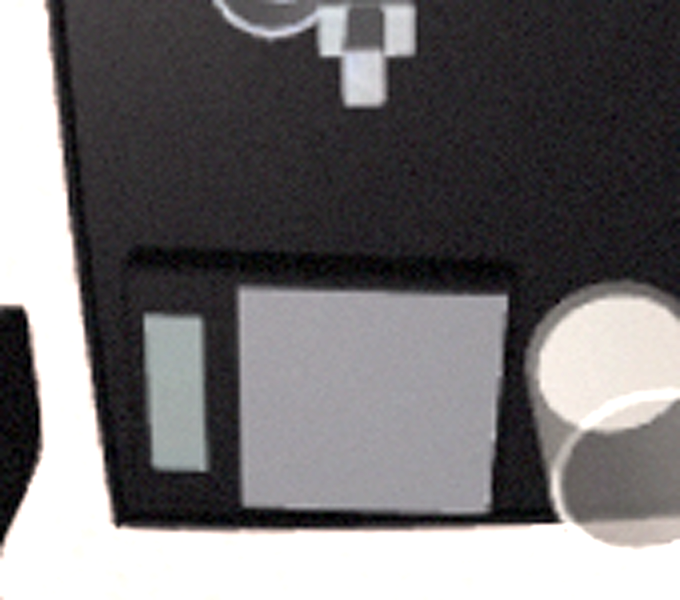

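The scoop's cup is at (298,172), its hook bar at (309–334, 181–194) and the tab top at (316–326, 193–206). Now I'll turn those into positions.

```bash
python3 - <<'E'
from h import *
d=pickle.load(open('pics/w2.pkl','rb'));g=cv2.cvtColor(d['pixels'],cv2.COLOR_RGB2GRAY)
i=cv2.imread('pics/w2.png');c=cv2.resize(i[150:212,276:340],None,fx=9,fy=9,interpolation=cv2.INTER_CUBIC)
cv2.imwrite('pics/c6.png',cv2.convertScaleAbs(c,alpha=1.8))
print(g[178:210:2,306:338])
o=lambda u,v,z:onplane(d,u,v,z,1).round(4)
for u in (316,326.3):
  for v in (193.2,206.3): print('tab',u,v,o(u,v,.168))
for u in (309.6,333.6): 
  for v in (182,193.5):print('bar',u,v,o(u,v,.123))
E
```

```text
[[ 96  63  64  63  55  53  49  49  48  45  43  36  26  26  24  25  25  29
   26  26  25  36  49  49  50  48  44  32  25  26  20  29]
 [ 59  64  61  65  62  58  56  58  59  63  68  65  55  55  55  56  57  57
   56  65  69  70  69  71  68  70  58  40  22  25  26  21]
 [ 62  62  67 100 113 120 120 120 117 118  98  65  49  49  50  49  49  49
   49  75 102 118 117 118 118 119 107  83  30  23  26  23]
 [ 82 107 108 102 112 120 120 120 119 118  93  52  47  46  51  51  49  48
   47  47  95 118 118 115 117 116 107  81  23  25  28  26]
 [ 99  86  53  69 104 118 115 116 117 110  84  50  49  47  45  51  48  47
   50  47  94 115 114 114 115 115 105  79  24  27  22  26]
 [ 29  29  29  70 104 118 118 119 119 109  83  50  48  49  49  47  49  48
   48  46  96 115 114 116 115 115 106  81  25  23  26  22]
 [ 28  28  26  65 105 116 118 117 119  95  69  50  47  51  48  48  50  49
   48  48  96 116 113 115 115 114 106  81  25  24  24  21]
 [ 27  27  24  47 100 119 121 120 119  94  81  79  78  82  81  84  83  84
   87  69  99 118 116 110 113 110 100  76  22  22  26  24]
 [ 25  25  27  32  45  49  47  47  5
[... 656 characters left out ...]
23  24  25  48  92 117 116 117 113 114 110 113
  112  98  64  27  25  22  24  22  24  23  21  22  23  19]
 [ 23  23  25  22  24  26  25  24  28  30  55  73  70  70  70  71  69  68
   65  47  28  25  21  23  22  20  22  23  23  20  23  19]
 [ 26  23  26  27  24  23  24  25  27  24  22  25  22  21  24  25  23  19
   24  24  24  22  19  26  23  21  25  27  25  26  20  16]]
tab 316 193.2 [ 0.4926 -0.2348  0.168 ]
tab 316 206.3 [ 0.4927 -0.2474  0.168 ]
tab 326.3 193.2 [ 0.502  -0.2347  0.168 ]
tab 326.3 206.3 [ 0.5022 -0.2472  0.168 ]
bar 309.6 182 [ 0.4847 -0.2351  0.123 ]
bar 309.6 193.5 [ 0.4847 -0.2477  0.123 ]
bar 333.6 182 [ 0.5099 -0.2347  0.123 ]
bar 333.6 193.5 [ 0.5102 -0.2473  0.123 ]
```

View pics/c6.png

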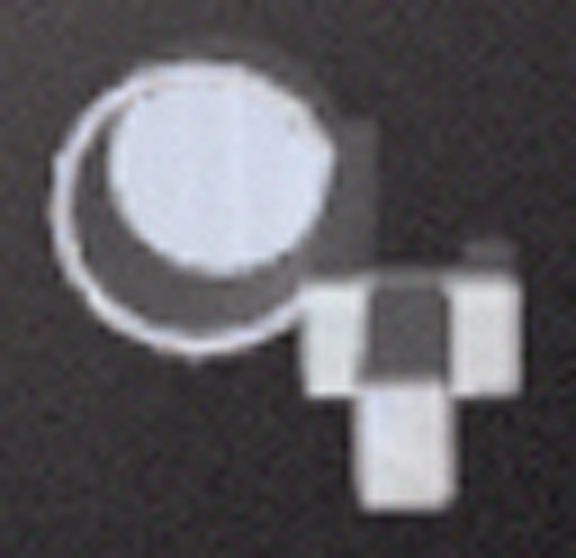

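arm_command([
  {"xyz": [-0.005,0.005,0.03],"delta_rot": [0,0,0],"gripper": 0.085},
  {"xyz": [0,0,0.03],"delta_rot": [0,0,0],"gripper": 0.07},
  {"xyz": [0,0,0.03],"delta_rot": [0,0,0],"gripper": 0.05},
  {"xyz": [0,0,0.03],"delta_rot": [0,0,0],"gripper": 0.05},
  {"xyz": [0,0,0.02],"delta_rot": [0,0,0],"gripper": 0.05},
  {"xyz": [0,0,0.02],"delta_rot": [0,0,0],"gripper": 0.05},
  {"xyz": [0,0,0.008],"delta_rot": [0,0,0],"gripper": 0.05},
  {"xyz": [0,0,0],"delta_rot": [0,0,0],"gripper": 0.05},
  {"xyz": [0,0,0],"delta_rot": [0,0,0],"gripper": 0.05},
])

```text
time: 4.45
tool_pos: [0.499, -0.2416, 0.1318]
tcp_rot: [3.141, 0.027, 0.003]
wrist_force: [0.2, -0.9, 1.1]
width: 0.582
```

```bash
python3 - <<'E'
from h import *
snap('wrist','w3');s=bot.read_state();print(toolyaw()[0],s['tool_pos'],s['width'],s['wrist_force'])
E
```

```text
0.9747202536933822 [ 0.49923436 -0.24199043  0.1321421 ] 0.5826402932174045 [ 0.47976545  0.23160588 -0.44998517]
```

View pics/w3.png

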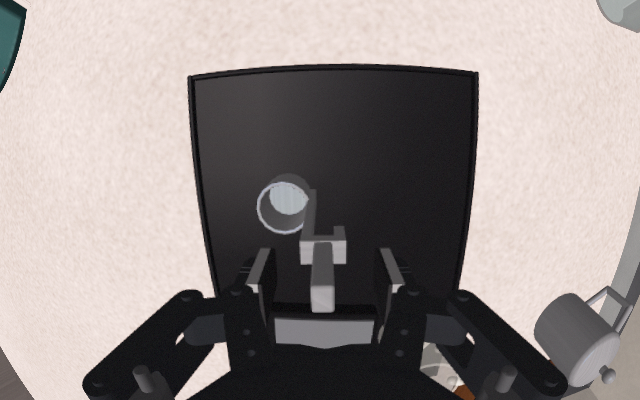

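The tab (col 323) sits between the jaws, whose midpoint is about col 325. I'll close on it.

arm_command([
  {"xyz": [-0.0015,0,0],"delta_rot": [0,0,0],"gripper": 0.03},
  {"xyz": [0,0,0],"delta_rot": [0,0,0],"gripper": 0.015},
  {"xyz": [0,0,0],"delta_rot": [0,0,0],"gripper": 0.0},
  {"xyz": [0,0,0],"delta_rot": [0,0,0],"gripper": 0.0},
  {"xyz": [0,0,0],"delta_rot": [0,0,0],"gripper": 0.0},
  {"xyz": [0,0,0],"delta_rot": [0,0,0],"gripper": 0.0},
  {"xyz": [0,0,0],"delta_rot": [0,0,0],"gripper": 0.0},
], force=50)

```text
time: 5.2
tool_pos: [0.4969, -0.2423, 0.1308]
tcp_rot: [3.141, 0.025, 0.002]
wrist_force: [1.4, 0.0, 3.6]
width: 0.108
```

```bash
python3 - <<'E'
from h import *
snap('wrist','w4');s=bot.read_state();print(toolyaw()[0],s['tool_pos'],s['width'],s['wrist_force'])
i=cv2.imread('pics/w4.png');c=cv2.resize(i[150:330,230:420],None,fx=3,fy=3,interpolation=cv2.INTER_CUBIC)
cv2.imwrite('pics/c7.png',c)
E
```

```text
0.9136146839501359 [ 0.49687314 -0.24227659  0.13080113] 0.11051775009411491 [ 0.49417287 -0.04640077  4.46295237]
```

View pics/c7.png

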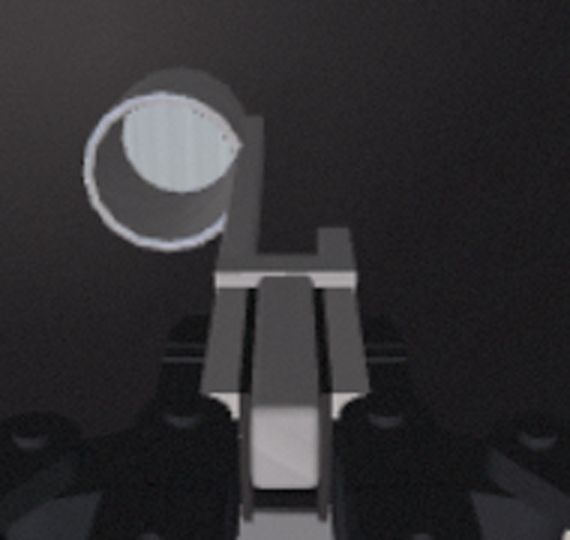

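The scoop is gripped (9.4 mm opening, matching the 10 mm tab). Next I'll lift it straight up, then carry it high across to the gap.

arm_command([
  {"xyz": [0,0,-0.01],"delta_rot": [0,0,0],"gripper": 0.0},
  {"xyz": [0,0,-0.03],"delta_rot": [0,0,0],"gripper": 0.0},
  {"xyz": [0,0,-0.045],"delta_rot": [0,0,0],"gripper": 0.0},
  {"xyz": [0,0,-0.045],"delta_rot": [0,0,0],"gripper": 0.0},
  {"xyz": [0,0,-0.045],"delta_rot": [0,0,0],"gripper": 0.0},
  {"xyz": [0,0,-0.045],"delta_rot": [0,0,0],"gripper": 0.0},
  {"xyz": [0,0,-0.03],"delta_rot": [0,0,0],"gripper": 0.0},
  {"xyz": [0,0,-0.01],"delta_rot": [0,0,0],"gripper": 0.0},
  {"xyz": [0,0,0],"delta_rot": [0,0,0],"gripper": 0.0},
])

```text
time: 6.15
tool_pos: [0.4967, -0.2422, 0.3914]
tcp_rot: [3.14, 0.025, 0.003]
wrist_force: [0.1, 0.6, -2.2]
width: 0.11
```

arm_command([
  {"xyz": [0.004,-0.02,0],"delta_rot": [0,0,0],"gripper": 0.0},
  {"xyz": [0.009,-0.04,0],"delta_rot": [0,0,0],"gripper": 0.0},
  {"xyz": [0.009,-0.04,0],"delta_rot": [0,0,0],"gripper": 0.0},
  {"xyz": [0.009,-0.04,0],"delta_rot": [0,0,0],"gripper": 0.0},
  {"xyz": [0.009,-0.04,0],"delta_rot": [0,0,0],"gripper": 0.0},
  {"xyz": [0.009,-0.04,0],"delta_rot": [0,0,0],"gripper": 0.0},
  {"xyz": [0.009,-0.04,0],"delta_rot": [0,0,0],"gripper": 0.0},
  {"xyz": [0.009,-0.04,0],"delta_rot": [0,0,0],"gripper": 0.0},
  {"xyz": [0.009,-0.04,0],"delta_rot": [0,0,0],"gripper": 0.0},
  {"xyz": [0.009,-0.04,0],"delta_rot": [0,0,-0.025],"gripper": 0.0},
  {"xyz": [0,0,0],"delta_rot": [0,0,0],"gripper": 0.0},
  {"xyz": [0,0,0],"delta_rot": [0,0,0],"gripper": 0.0},
])

```text
time: 7.35
tool_pos: [0.5741, 0.1398, 0.3864]
tcp_rot: [3.139, 0.068, -0.01]
wrist_force: [0.1, -0.7, -1.6]
width: 0.111
```

```bash
python3 - <<'E'
from h import *
s=bot.read_state();print(np.radians(toolyaw()[0]),s['tool_pos'],s['tcp_rot'],s['width'],s['wrist_force'])
snap('wrist','w5');snap('scene','s5')
i=cv2.imread('pics/s5.png');c=cv2.resize(i[90:260,290:420],None,fx=4,fy=4,interpolation=cv2.INTER_CUBIC);cv2.imwrite('pics/c8.png',c[:600])
E
```

```text
0.043091370064868476 [0.57408509 0.1398134  0.38639106] [ 3.13905418  0.06765176 -0.00985521] 0.11139220080156514 [ 0.11951887 -0.6623455  -1.63155375]
```

View pics/w5.png

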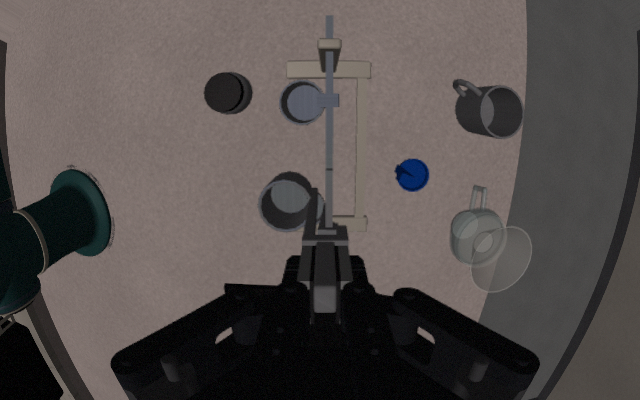

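View pics/c8.png

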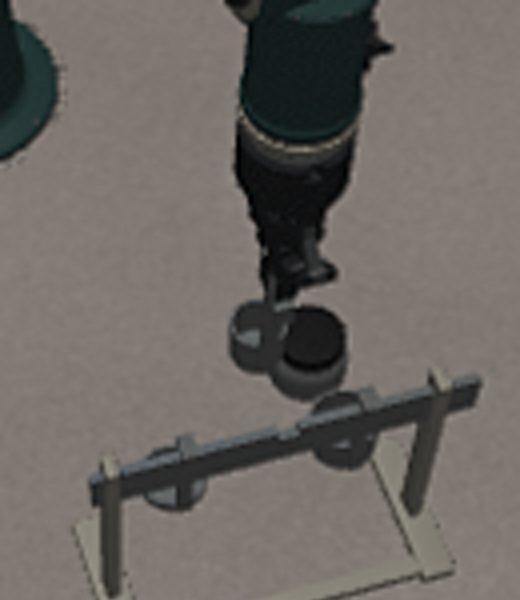

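```bash
python3 - <<'E'
from h import *
d=pickle.load(open('pics/w5.pkl','rb'));g=cv2.cvtColor(d['pixels'],cv2.COLOR_RGB2GRAY).astype(int)
print('tilt',toolyaw()[1][:,2])
for r in (70,85,115,125,135,150,160,175,185,195): print(r,g[r,320:342])
print(g[110:225,329])
i=cv2.imread('pics/w5.png');c=cv2.resize(i[80:260,255:385],None,fx=4.4,fy=4.4,interpolation=cv2.INTER_CUBIC);c=cv2.rotate(c,cv2.ROTATE_90_CLOCKWISE);cv2.imwrite('pics/c9.png',cv2.convertScaleAbs(c,alpha=1.5))
E
```

```text
tilt [-0.00377432 -0.0014466  -0.99999183]
70 [115  85  47  44  43  61  81  91  87  88  89  89  88  61  42  68  99 123
 124 122 121 121]
85 [115 116 117 117 111 102  92  89  87  85  89  89  88 107 119 116 113 116
 117 117 121 117]
115 [ 83  98 113 114 116 106  94  87  86  86  85  87  93 103 114 114 117 118
 117 116 116 111]
125 [120 119 116 113 114 104  92  88  88  89  88  85  92 105 112 113 111 113
 115 118 116 111]
135 [116 115 114 113 116 106  92  86  89  86  86  86  89 101 111 113 120 120
 115 114 112 112]
150 [118 119 120 117 115 102  91  88  85  88  88  86  93 103 113 113 111 110
 112 115 114 113]
160 [112 116 112 115 113 104  94  87  88  85  88  87  97 110 114 115 115 116
 118 118 118 116]
175 [117 119 116 113 114 103  89  86  90  88  88  87  99 112 116 114 115 114
 111 112 117 116]
185 [114 114 115 119 121 101  88  84  84  83  86  83  97 111 117 116 116 115
 113 113 114 118]
195 [ 62  93 116 115 113  95  88  86  86  87  85  84  96 112 118 118 117 116
 116 118 120 117]
[88 88 86 87 88 86 88 87 89 88 86 88 86 88 88 89 85 86 86 87 85 88 86 88
 88 86 86 88 85 86 88 85 86 87 87 87 86 87 86 87 88 87 87 87 88 88 87 88
 85 83 85 88 86 86 83 88 86 88 63 47 66 87 86 89 88 88 84 87 88 89 85 86
 86 87 86 83 86 88 85 85 85 86 84 84 85 87 88 86 88 85 84 85 86 86 84 84
 85 84 86 84 82 83 83 86 86 84 84 83 83 84 83 83 81 82 84]
```

View pics/c9.png

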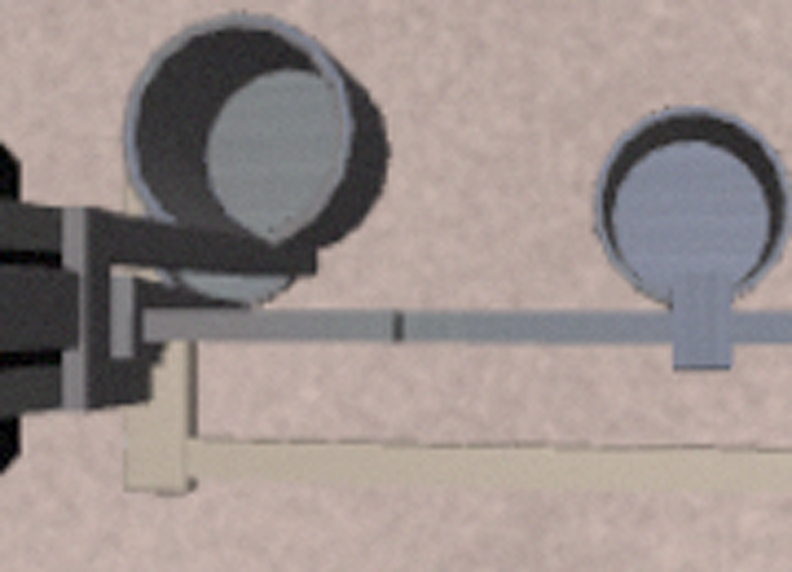

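```bash
python3 - <<'E'
from h import *
d=pickle.load(open('pics/w5.pkl','rb'))
o=lambda u,v,z:onplane(d,u,v,z,1).round(4)
for u,v in ((329.1,115),(329,125),(329,135),(328.9,160),(328.8,175),(328.6,185),(328.6,195)): print(v,o(u,v,.2))
for v in (168,170.8): print('notch -y edge',o(329,v,.2))
M=d['camera_from_world'];print('cam',-M[:3,:3].T@M[:3,3])
# bar top front edge row: crop x ~63..87 -> rows 260-x/4.4 for rotate cw
for x in (63,87): 
  for y in (208,408): print('bar',o(255+y/4.4,260-x/4.4,.3786), 260-x/4.4)
E
```

```text
115 [0.5734 0.2104 0.2   ]
125 [0.5737 0.1997 0.2   ]
135 [0.5742 0.1891 0.2   ]
160 [0.5753 0.1622 0.2   ]
175 [0.576  0.1457 0.2   ]
185 [0.5763 0.1345 0.2   ]
195 [0.5768 0.1232 0.2   ]
notch -y edge [0.5759 0.1534 0.2   ]
notch -y edge [0.576  0.1504 0.2   ]
cam [0.57049624 0.21645125 0.52844963]
bar [0.5607 0.1452 0.3786] 245.6818181818182
bar [0.5849 0.1463 0.3786] 245.6818181818182
bar [0.5606 0.1484 0.3786] 240.22727272727272
bar [0.5847 0.1495 0.3786] 240.22727272727272
```

The camera shows the hook about 2–3 mm short of the rail centreline in x. I'll correct that and come down to just above the strip.

arm_command([
  {"xyz": [0.0025,0,0.02],"delta_rot": [0,0.003,0],"gripper": 0.0},
  {"xyz": [0,0,0.03],"delta_rot": [0,0,0],"gripper": 0.0},
  {"xyz": [0,0,0.03],"delta_rot": [0,0,0],"gripper": 0.0},
  {"xyz": [0,0,0.03],"delta_rot": [0,0,0],"gripper": 0.0},
  {"xyz": [0,0,0.02],"delta_rot": [0,0,0],"gripper": 0.0},
  {"xyz": [0,0,0.015],"delta_rot": [0,0,0],"gripper": 0.0},
  {"xyz": [0,0,0.005],"delta_rot": [0,0,0],"gripper": 0.0},
  {"xyz": [0,0,0],"delta_rot": [0,0,0],"gripper": 0.0},
  {"xyz": [0,0,0],"delta_rot": [0,0,0],"gripper": 0.0},
])

```text
time: 8.35
tool_pos: [0.579, 0.1392, 0.2417]
tcp_rot: [-3.141, -0.064, -0.008]
wrist_force: [0.1, -0.4, -1.7]
width: 0.108
```

```bash
python3 - <<'E'
from h import *
s=bot.read_state();y,R=toolyaw();print(np.radians(y),s['tool_pos'],R[:,2],s['width'],s['wrist_force'])
snap('wrist','w6');snap('scene','s6');snap('top','t6')
i=cv2.imread('pics/w6.png');c=cv2.resize(i[60:290,245:405],None,fx=3.4,fy=3.4,interpolation=cv2.INTER_CUBIC);c=cv2.rotate(c,cv2.ROTATE_90_CLOCKWISE);cv2.imwrite('pics/c10.png',cv2.convertScaleAbs(c,alpha=1.5))
i=cv2.imread('pics/s6.png');c=cv2.resize(i[150:250,300:420],None,fx=6,fy=6,interpolation=cv2.INTER_CUBIC);cv2.imwrite('pics/c11.png',c)
E
```

```text
0.040515761320503454 [0.57901161 0.13922028 0.24168534] [ 5.12634344e-03  4.99761771e-04 -9.99986735e-01] 0.10789835753412119 [ 0.06821043 -0.4324345  -1.73527626]
```

View pics/c10.png

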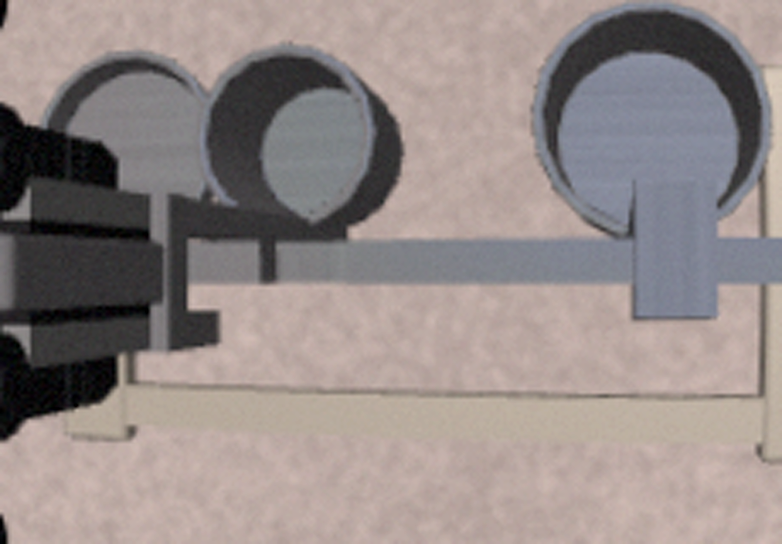

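View pics/c11.png

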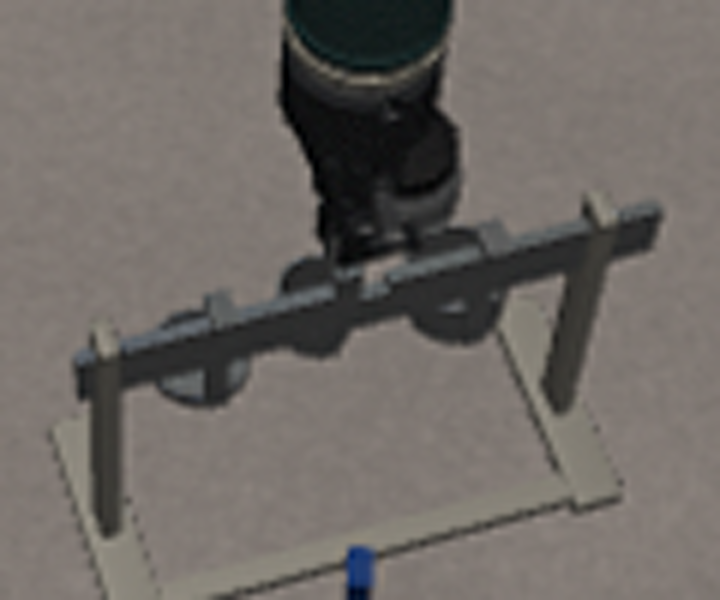

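arm_command([
  {"xyz": [-0.0022,0,0],"delta_rot": [0,-0.003,0],"gripper": 0.0},
  {"xyz": [0,0,0.004],"delta_rot": [0,0,0],"gripper": 0.0},
  {"xyz": [0,0,0.004],"delta_rot": [0,0,0],"gripper": 0.0},
  {"xyz": [0,0,0],"delta_rot": [0,0,0],"gripper": 0.0},
  {"xyz": [0,0,0],"delta_rot": [0,0,0],"gripper": 0.0},
])

```text
time: 9.0
tool_pos: [0.5757, 0.1393, 0.2318]
tcp_rot: [3.141, 0.065, -0.001]
wrist_force: [-0.9, 0.2, -1.8]
width: 0.108
```

```bash
python3 - <<'E'
from h import *
s=bot.read_state();y,R=toolyaw();print(np.radians(y),s['tool_pos'],R[:,2],s['width'],s['wrist_force'])
snap('wrist','w7')
i=cv2.imread('pics/w7.png');c=cv2.resize(i[160:260,275:375],None,fx=6,fy=6,interpolation=cv2.INTER_CUBIC);cv2.imwrite('pics/c12.png',cv2.convertScaleAbs(c,alpha=1.7))
E
```

```text
0.04107252603632668 [0.57572829 0.13928435 0.23176435] [-8.59350053e-04 -2.13620900e-04 -9.99999608e-01] 0.10819356274790633 [-0.85824655  0.21875671 -1.80165794]
```

View pics/c12.png

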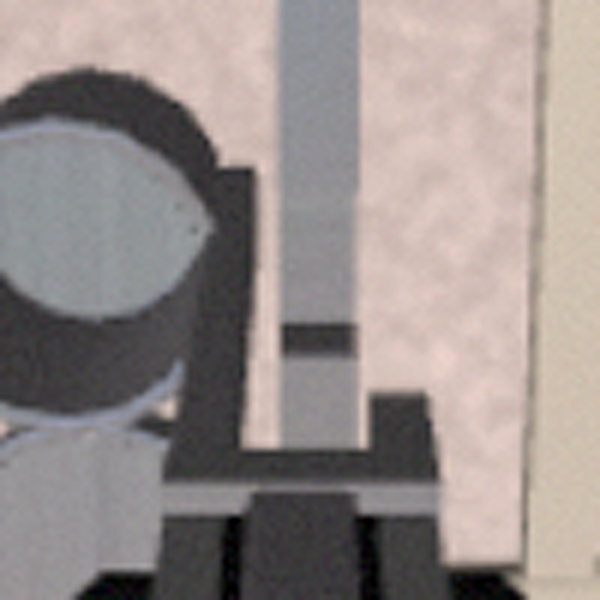

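Seen from above the strip, the mouth runs from col 247 to 372 and the strip from 281 to 358 in this crop. The hook therefore needs about +1 mm in x. After that I'll lower it onto the rail top.

arm_command([
  {"xyz": [0.001,0,0],"delta_rot": [0,0,0],"gripper": 0.0},
  {"xyz": [0,0,0.003],"delta_rot": [0,0,0],"gripper": 0.0},
  {"xyz": [0,0,0.003],"delta_rot": [0,0,0],"gripper": 0.0},
  {"xyz": [0,0,0.003],"delta_rot": [0,0,0],"gripper": 0.0},
  {"xyz": [0,0,0.002],"delta_rot": [0,0,0],"gripper": 0.0},
  {"xyz": [0,0,0],"delta_rot": [0,0,0],"gripper": 0.0},
  {"xyz": [0,0,0],"delta_rot": [0,0,0],"gripper": 0.0},
])

```text
time: 9.75
tool_pos: [0.5769, 0.1393, 0.2211]
tcp_rot: [3.141, 0.064, -0.0]
wrist_force: [-0.7, 0.6, -1.8]
width: 0.111
```

arm_command([
  {"xyz": [0,0,0.001],"delta_rot": [0,0,0],"gripper": 0.0},
  {"xyz": [0,0,0],"delta_rot": [0,0,0],"gripper": 0.0},
  {"xyz": [0,0,0],"delta_rot": [0,0,0],"gripper": 0.0},
])

```text
time: 10.05
tool_pos: [0.577, 0.1394, 0.2203]
tcp_rot: [-3.141, -0.064, -0.0]
wrist_force: [-0.3, -0.0, -1.6]
width: 0.109
```

arm_command([
  {"xyz": [0,0,0.001],"delta_rot": [0,0,0],"gripper": 0.0},
  {"xyz": [0,0,0],"delta_rot": [0,0,0],"gripper": 0.0},
  {"xyz": [0,0,0],"delta_rot": [0,0,0],"gripper": 0.0},
])

```text
time: 10.35
tool_pos: [0.577, 0.1393, 0.2192]
tcp_rot: [3.141, 0.064, -0.0]
wrist_force: [-0.6, 0.9, -1.9]
width: 0.108
```

arm_command([
  {"xyz": [0,0,0.001],"delta_rot": [0,0,0],"gripper": 0.0},
  {"xyz": [0,0,0],"delta_rot": [0,0,0],"gripper": 0.0},
])

```text
time: 10.55
tool_pos: [0.5769, 0.1393, 0.2181]
tcp_rot: [3.141, 0.064, -0.0]
wrist_force: [-0.2, -1.5, -1.3]
width: 0.109
```

arm_command([
  {"xyz": [0,0,0.001],"delta_rot": [0,0,0],"gripper": 0.0},
  {"xyz": [0,0,0],"delta_rot": [0,0,0],"gripper": 0.0},
])

```text
time: 10.75
tool_pos: [0.5769, 0.1393, 0.2171]
tcp_rot: [3.141, 0.064, -0.001]
wrist_force: [0.7, 1.0, -2.5]
width: 0.109
```

arm_command([
  {"xyz": [0,0,0.0005],"delta_rot": [0,0,0],"gripper": 0.0},
  {"xyz": [0,0,0],"delta_rot": [0,0,0],"gripper": 0.0},
])

```text
time: 10.95
tool_pos: [0.577, 0.1393, 0.2167]
tcp_rot: [3.141, 0.064, -0.0]
wrist_force: [-0.7, 0.9, -3.0]
width: 0.111
```

arm_command([
  {"xyz": [0,0,0.0005],"delta_rot": [0,0,0],"gripper": 0.0},
  {"xyz": [0,0,0],"delta_rot": [0,0,0],"gripper": 0.0},
])

```text
time: 11.15
tool_pos: [0.577, 0.1393, 0.2162]
tcp_rot: [3.141, 0.064, -0.0]
wrist_force: [-0.1, -0.4, -2.0]
width: 0.11
```

arm_command([
  {"xyz": [0,0,0.0005],"delta_rot": [0,0,0],"gripper": 0.0},
  {"xyz": [0,0,0],"delta_rot": [0,0,0],"gripper": 0.0},
])

```text
time: 11.35
tool_pos: [0.577, 0.1394, 0.2158]
tcp_rot: [3.141, 0.064, 0.0]
wrist_force: [-0.4, 0.2, -1.9]
width: 0.108
```

arm_command([
  {"xyz": [0,0,0.0005],"delta_rot": [0,0,0],"gripper": 0.0},
  {"xyz": [0,0,0],"delta_rot": [0,0,0],"gripper": 0.0},
])

```text
time: 11.55
tool_pos: [0.5771, 0.1394, 0.2157]
tcp_rot: [-3.141, -0.064, -0.0]
wrist_force: [-0.8, -0.9, 0.2]
width: 0.109
```

Contact came at TCP z ≈ 0.2157, which matches the prediction. Now I'll slide the hook gently toward +y.

arm_command([
  {"xyz": [0,-0.001,0.0003],"delta_rot": [0,0,0],"gripper": 0.0},
  {"xyz": [0,-0.0015,0],"delta_rot": [0,0,0],"gripper": 0.0},
  {"xyz": [0,-0.0015,0],"delta_rot": [0,0,0],"gripper": 0.0},
  {"xyz": [0,-0.0015,0],"delta_rot": [0,0,0],"gripper": 0.0},
  {"xyz": [0,-0.0015,0],"delta_rot": [0,0,0],"gripper": 0.0},
])

```text
time: 12.05
tool_pos: [0.5774, 0.1461, 0.2157]
tcp_rot: [3.14, 0.064, 0.003]
wrist_force: [0.1, -5.3, 5.9]
width: 0.11
```

arm_command([
  {"xyz": [0,-0.0015,0],"delta_rot": [0,0,0],"gripper": 0.0},
  {"xyz": [0,-0.0015,0],"delta_rot": [0,0,0],"gripper": 0.0},
  {"xyz": [0,-0.0015,0],"delta_rot": [0,0,0],"gripper": 0.0},
  {"xyz": [0,-0.0015,0],"delta_rot": [0,0,0],"gripper": 0.0},
])

```text
time: 12.45
tool_pos: [0.577, 0.1521, 0.2156]
tcp_rot: [3.14, 0.064, 0.002]
wrist_force: [0.3, -5.3, 4.8]
width: 0.106
```

arm_command([
  {"xyz": [0,-0.001,0],"delta_rot": [0,0,0],"gripper": 0.0},
  {"xyz": [0,-0.001,0],"delta_rot": [0,0,0],"gripper": 0.0},
])

```text
time: 12.65
tool_pos: [0.5769, 0.1541, 0.2155]
tcp_rot: [3.14, 0.064, 0.002]
wrist_force: [0.4, -4.6, 5.1]
width: 0.11
```

arm_command([
  {"xyz": [0,-0.0007,0],"delta_rot": [0,0,0],"gripper": 0.0},
  {"xyz": [0,-0.0007,0],"delta_rot": [0,0,0],"gripper": 0.0},
])

```text
time: 12.85
tool_pos: [0.5767, 0.1556, 0.2153]
tcp_rot: [3.141, 0.064, 0.002]
wrist_force: [0.6, -5.2, 4.4]
width: 0.11
```

arm_command([
  {"xyz": [0,-0.0007,0],"delta_rot": [0,0,0],"gripper": 0.0},
  {"xyz": [0,0,0],"delta_rot": [0,0,0],"gripper": 0.0},
])

```text
time: 13.05
tool_pos: [0.5751, 0.1575, 0.2135]
tcp_rot: [-3.139, -0.064, 0.005]
wrist_force: [0.6, -0.3, -1.9]
width: 0.106
```

arm_command([
  {"xyz": [0,-0.0007,0],"delta_rot": [0,0,0],"gripper": 0.0},
  {"xyz": [0,0,0],"delta_rot": [0,0,0],"gripper": 0.0},
])

```text
time: 13.25
tool_pos: [0.5755, 0.1577, 0.2138]
tcp_rot: [-3.14, -0.065, 0.003]
wrist_force: [0.4, 0.5, -1.9]
width: 0.108
```

The force fell to the free-hanging value and z sank below the rail-top contact height, so the hook is at the notch. I'll lower it gently.

arm_command([
  {"xyz": [0,0,0.001],"delta_rot": [0,0,0],"gripper": 0.0},
  {"xyz": [0,0,0],"delta_rot": [0,0,0],"gripper": 0.0},
])

```text
time: 13.45
tool_pos: [0.576, 0.1573, 0.2135]
tcp_rot: [-3.141, -0.065, 0.001]
wrist_force: [-0.5, 0.7, -1.4]
width: 0.108
```

arm_command([
  {"xyz": [0,0,0.001],"delta_rot": [0,0,0],"gripper": 0.0},
  {"xyz": [0,0,0.001],"delta_rot": [0,0,0],"gripper": 0.0},
])

```text
time: 13.65
tool_pos: [0.5763, 0.1572, 0.2119]
tcp_rot: [-3.141, -0.064, -0.0]
wrist_force: [0.6, -0.1, -1.4]
width: 0.107
```

arm_command([
  {"xyz": [0,0,0.001],"delta_rot": [0,0,0],"gripper": 0.0},
  {"xyz": [0,0,0.001],"delta_rot": [0,0,0],"gripper": 0.0},
])

```text
time: 13.85
tool_pos: [0.5763, 0.1571, 0.2099]
tcp_rot: [-3.141, -0.064, 0.0]
wrist_force: [0.5, -0.7, -1.5]
width: 0.106
```

arm_command([
  {"xyz": [0,0,0.001],"delta_rot": [0,0,0],"gripper": 0.0},
  {"xyz": [0,0,0.001],"delta_rot": [0,0,0],"gripper": 0.0},
])

```text
time: 14.05
tool_pos: [0.5763, 0.1571, 0.2079]
tcp_rot: [-3.141, -0.064, 0.0]
wrist_force: [0.7, -0.8, -1.2]
width: 0.111
```

arm_command([
  {"xyz": [0,0,0.001],"delta_rot": [0,0,0],"gripper": 0.0},
  {"xyz": [0,0,0],"delta_rot": [0,0,0],"gripper": 0.0},
])

```text
time: 14.25
tool_pos: [0.5761, 0.1571, 0.2067]
tcp_rot: [3.141, 0.064, -0.001]
wrist_force: [0.6, 0.4, -2.0]
width: 0.11
```

arm_command([
  {"xyz": [0,0,0.0005],"delta_rot": [0,0,0],"gripper": 0.0},
  {"xyz": [0,0,0],"delta_rot": [0,0,0],"gripper": 0.0},
])

```text
time: 14.45
tool_pos: [0.5763, 0.1571, 0.2064]
tcp_rot: [-3.141, -0.064, 0.0]
wrist_force: [-0.2, 0.1, -2.3]
width: 0.112
```

```bash
python3 - <<'E'
from h import *
s=bot.read_state();y,R=toolyaw();print(np.radians(y),s['tool_pos'],R[:,2],s['width'],s['wrist_force'])
snap('wrist','w8')
i=cv2.imread('pics/w8.png');c=cv2.resize(i[130:290,245:405],None,fx=3.7,fy=3.7,interpolation=cv2.INTER_CUBIC);cv2.imwrite('pics/c13.png',cv2.convertScaleAbs(c,alpha=1.7))
E
```

```text
0.04098835051562905 [0.57625256 0.15714445 0.20644153] [-6.80080149e-05  8.29101410e-06 -9.99999998e-01] 0.1121013995300626 [-0.18049048  0.09011993 -2.28418935]
```

View pics/c13.png

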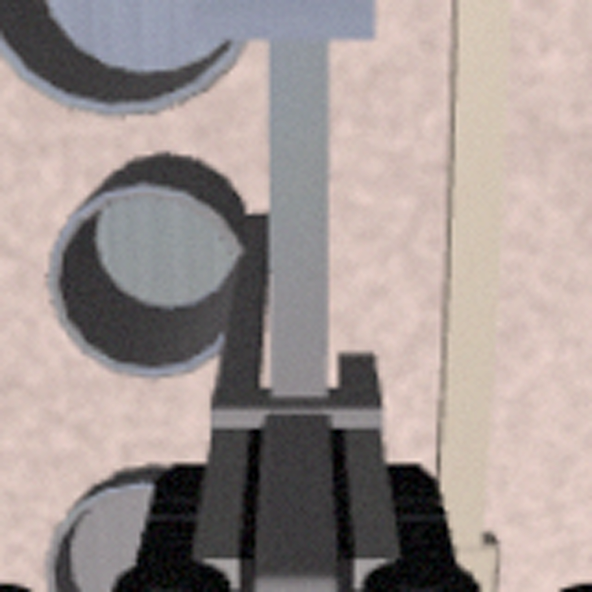

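arm_command([
  {"xyz": [0,0,0.0005],"delta_rot": [0,0,0],"gripper": 0.0},
  {"xyz": [0,0,0],"delta_rot": [0,0,0],"gripper": 0.0},
])

```text
time: 14.7
tool_pos: [0.5762, 0.1571, 0.2059]
tcp_rot: [3.141, 0.064, -0.0]
wrist_force: [1.2, 0.1, -1.5]
width: 0.111
```

arm_command([
  {"xyz": [0,0,0.0005],"delta_rot": [0,0,0],"gripper": 0.0},
  {"xyz": [0,0,0],"delta_rot": [0,0,0],"gripper": 0.0},
])

```text
time: 14.9
tool_pos: [0.5763, 0.1571, 0.2057]
tcp_rot: [-3.141, -0.064, -0.0]
wrist_force: [-0.8, -0.6, -0.1]
width: 0.105
```

arm_command([
  {"xyz": [0,0,0.0003],"delta_rot": [0,0,0],"gripper": 0.0},
  {"xyz": [0,0,0],"delta_rot": [0,0,0],"gripper": 0.0},
  {"xyz": [0,0,0],"delta_rot": [0,0,0],"gripper": 0.0},
])

```text
time: 15.2
tool_pos: [0.5764, 0.1571, 0.2057]
tcp_rot: [-3.141, -0.064, -0.001]
wrist_force: [-1.9, -1.0, 3.1]
width: 0.109
```

The hook is seated exactly 10 mm below the rail-top contact height. Now I'll release.

arm_command([
  {"xyz": [0,0,-0.0003],"delta_rot": [0,0,0],"gripper": 0.0},
  {"xyz": [0,0,0],"delta_rot": [0,0,0],"gripper": 0.012},
  {"xyz": [0,0,0],"delta_rot": [0,0,0],"gripper": 0.016},
  {"xyz": [0,0,0],"delta_rot": [0,0,0],"gripper": 0.02},
  {"xyz": [0,0,0],"delta_rot": [0,0,0],"gripper": 0.025},
  {"xyz": [0,0,0],"delta_rot": [0,0,0],"gripper": 0.035},
  {"xyz": [0,0,0],"delta_rot": [0,0,0],"gripper": 0.045},
  {"xyz": [0,0,0],"delta_rot": [0,0,0],"gripper": 0.05},
  {"xyz": [0,0,0],"delta_rot": [0,0,0],"gripper": 0.05},
])

```text
time: 16.1
tool_pos: [0.5763, 0.1571, 0.2055]
tcp_rot: [3.141, 0.064, 0.0]
wrist_force: [0.4, 0.1, -0.3]
width: 0.587
```

```bash
python3 - <<'E'
from h import *
s=bot.read_state();y,R=toolyaw();print(np.radians(y),s['tool_pos'],s['width'],s['wrist_force'])
snap('wrist','w9')
i=cv2.imread('pics/w9.png');c=cv2.resize(i[130:330,225:425],None,fx=2.9,fy=2.9,interpolation=cv2.INTER_CUBIC);cv2.imwrite('pics/c14.png',cv2.convertScaleAbs(c,alpha=1.7))
E
```

```text
0.04102133336144125 [0.57627482 0.15712933 0.20549117] 0.5870822270572132 [ 0.44798396  0.08343538 -0.34348857]
```

View pics/c14.png

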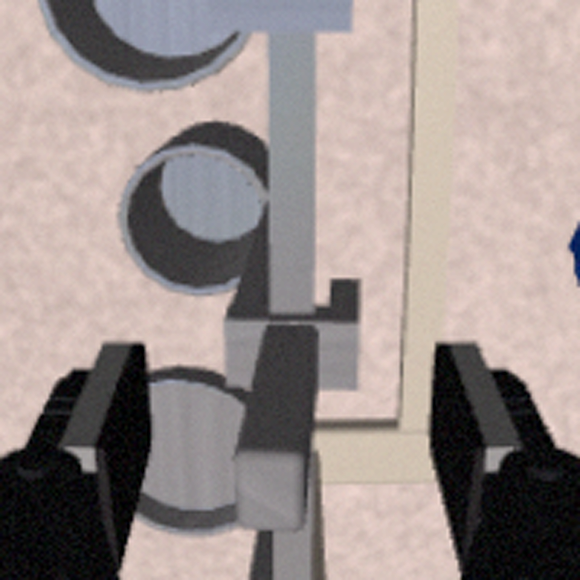

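The scoop hangs free, tilted slightly under its own weight, and well clear of both jaws. I'll retreat straight up.

arm_command([
  {"xyz": [0,0,-0.01],"delta_rot": [0,0,0],"gripper": 0.05},
  {"xyz": [0,0,-0.02],"delta_rot": [0,0,0],"gripper": 0.05},
  {"xyz": [0,0,-0.03],"delta_rot": [0,0,0],"gripper": 0.05},
  {"xyz": [0,0,-0.04],"delta_rot": [0,0,0],"gripper": 0.05},
  {"xyz": [0,0,-0.04],"delta_rot": [0,0,0],"gripper": 0.05},
  {"xyz": [0,0,-0.04],"delta_rot": [0,0,0],"gripper": 0.05},
  {"xyz": [-0.04,0,0],"delta_rot": [0,0,0],"gripper": 0.05},
  {"xyz": [-0.04,0,0],"delta_rot": [0,0,0],"gripper": 0.05},
  {"xyz": [0,0,0],"delta_rot": [0,0,0],"gripper": 0.05},
  {"xyz": [0,0,0],"delta_rot": [0,0,0],"gripper": 0.05},
  {"xyz": [0,0,0],"delta_rot": [0,0,0],"gripper": 0.05},
])

```text
time: 17.25
tool_pos: [0.497, 0.1539, 0.386]
tcp_rot: [-3.141, -0.064, -0.002]
wrist_force: [0.1, -0.0, -0.4]
width: 0.585
```

```bash
python3 - <<'E'
from h import *
s=bot.read_state();print(s['time'],s['tool_pos'],s['width'],s['wrist_force'])
w=snap('wrist','w10');snap('scene','s10');snap('top','t10')
i=cv2.imread('pics/w10.png');a=cv2.resize(i[60:270,260:460],None,fx=2.8,fy=2.8,interpolation=cv2.INTER_CUBIC);cv2.imwrite('pics/c15.png',cv2.convertScaleAbs(a,alpha=1.5))
i=cv2.imread('pics/s10.png');c=cv2.resize(i[150:250,300:420],None,fx=6,fy=6,interpolation=cv2.INTER_CUBIC);cv2.imwrite('pics/c16.png',c)
E
```

```text
17.25 [0.49698697 0.15389975 0.38603701] 0.5845403655547402 [ 0.11500376 -0.00502803 -0.39313161]
```

View pics/c15.png

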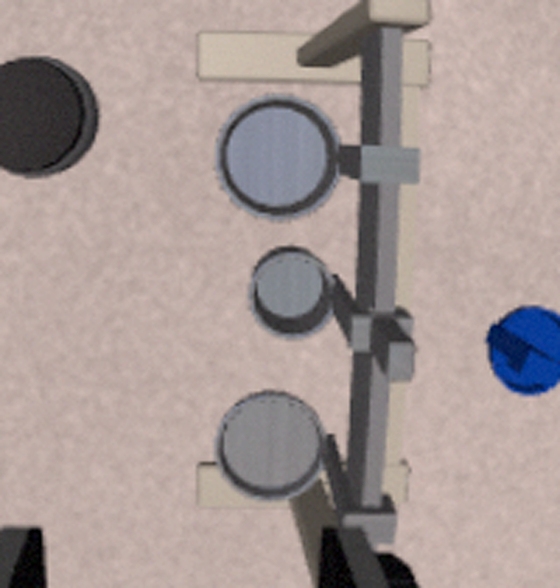

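View pics/c16.png

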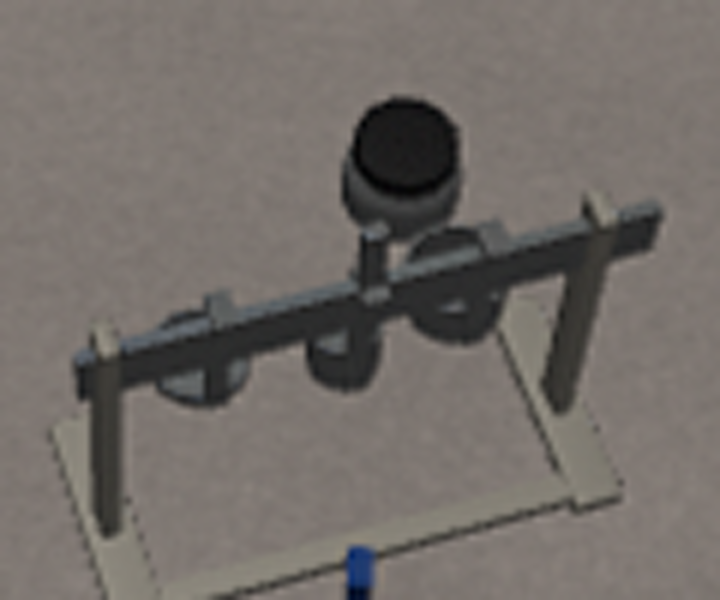

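The scoop hangs in the notch with its bar level with the strip's top, and both neighbours are in place. I'll confirm nothing is moving, then hand in.

arm_command([
  {"xyz": [0,0,0],"delta_rot": [0,0,0],"gripper": 0.05},
  {"xyz": [0,0,0],"delta_rot": [0,0,0],"gripper": 0.05},
  {"xyz": [0,0,0],"delta_rot": [0,0,0],"gripper": 0.05},
  {"xyz": [0,0,0],"delta_rot": [0,0,0],"gripper": 0.05},
  {"xyz": [0,0,0],"delta_rot": [0,0,0],"gripper": 0.05},
  {"xyz": [0,0,0],"delta_rot": [0,0,0],"gripper": 0.05},
])

```text
time: 18.0
tool_pos: [0.4963, 0.1539, 0.3855]
tcp_rot: [-3.141, -0.064, -0.0]
wrist_force: [-0.2, -0.3, -0.5]
width: 0.585
```

```bash
python3 - <<'E'
from h import *
snap('wrist','w11');snap('scene','s11')
a,b,z=[cv2.imread(f'pics/{n}.png',0).astype(int) for n in('w10','w11','scene0')]
print('wrist diff px>25:',(abs(a-b)[60:250,260:460]>25).sum())
s1,s0=[cv2.imread(f'pics/{n}.png',0).astype(int) for n in('s11','s10')]
print('scene diff',(abs(s1-s0)>25).sum())
ys,xs=np.nonzero(abs(s1-z)>30);m=ys>180;print('vs start, rows>180:',list(zip(xs[m],ys[m]))[:60])
print(bot.read_state()['time']);print(bot.finish_job())
E
```

```text
wrist diff px>25: 443
scene diff 33
vs start, rows>180: [(np.int64(361), np.int64(187)), (np.int64(362), np.int64(187)), (np.int64(363), np.int64(187)), (np.int64(361), np.int64(188)), (np.int64(362), np.int64(188)), (np.int64(363), np.int64(188)), (np.int64(364), np.int64(188)), (np.int64(360), np.int64(189)), (np.int64(360), np.int64(190)), (np.int64(361), np.int64(190)), (np.int64(362), np.int64(190)), (np.int64(363), np.int64(190)), (np.int64(364), np.int64(190)), (np.int64(360), np.int64(191)), (np.int64(361), np.int64(191)), (np.int64(362), np.int64(191)), (np.int64(363), np.int64(191)), (np.int64(364), np.int64(191)), (np.int64(360), np.int64(192)), (np.int64(361), np.int64(192)), (np.int64(362), np.int64(192)), (np.int64(363), np.int64(192)), (np.int64(364), np.int64(192)), (np.int64(360), np.int64(193)), (np.int64(361), np.int64(193)), (np.int64(362), np.int64(193)), (np.int64(363), np.int64(193)), (np.int64(364), np.int64(193)), (np.int64(359), np.int64(194)), (np.int64(360), np.int64(194)), (np.int64(361), np.int64(194)), (np.int64(362), np.int64(194)), (np.int64(363), np.
[... 233 characters left out ...]
)), (np.int64(359), np.int64(196)), (np.int64(360), np.int64(196)), (np.int64(361), np.int64(196)), (np.int64(362), np.int64(196)), (np.int64(363), np.int64(196)), (np.int64(360), np.int64(197)), (np.int64(361), np.int64(197)), (np.int64(362), np.int64(197)), (np.int64(360), np.int64(198)), (np.int64(362), np.int64(199)), (np.int64(363), np.int64(199)), (np.int64(364), np.int64(199)), (np.int64(361), np.int64(200)), (np.int64(360), np.int64(204)), (np.int64(361), np.int64(204)), (np.int64(362), np.int64(204)), (np.int64(363), np.int64(204)), (np.int64(358), np.int64(205)), (np.int64(359), np.int64(205)), (np.int64(360), np.int64(205))]
18.1
the job is handed in; nothing more can be done
None
```

```bash
python3 - <<'E'
import cv2,numpy as np
a,b=[cv2.imread(f'pics/{n}.png',0).astype(int) for n in('s11','s10')]
y,x=np.nonzero(abs(a-b)>25);print(list(zip(x.tolist(),y.tolist())))
E
```

```text
[(340, 9), (338, 10), (328, 13), (328, 14), (375, 19), (373, 21), (373, 22), (348, 73), (348, 78), (347, 81), (346, 86), (346, 89), (373, 98), (353, 100), (371, 100), (367, 101), (345, 104), (345, 108), (345, 109), (372, 112), (373, 112), (370, 116), (349, 118), (349, 119), (361, 129), (360, 133), (359, 134), (360, 134), (356, 137), (369, 138), (370, 138), (368, 141), (369, 141)]
```

The small scoop is hanging by its hook in the rail's notch, and the job was handed in at about 18 s of the 61 s allowed. `finish_job` gives no verdict, so the result rests on my own checks below.

**What I did:** I gripped the scoop by its tab, carried it high over to the gap, and lowered it onto the rail top beside the notch. I then slid it gently toward +y; the readings showed about 8 N upward and about 5 N of friction along the rail. At the notch the force fell away and the hook sank. I lowered it until it touched the floor, released it and backed off.

**What the checks showed:**
- **Seating:** the hook touched the floor 10.0 mm below the rail-top contact height (tool at z 0.2057 against 0.2157), which is the notch's full depth. The last pictures show its bar level with the strip top.
- **Neighbours:** in the last pictures the big scoop and the skimmer hang where they did before.
- **At rest:** between two scene pictures about 0.8 s apart, the only changes were at the arm's outline. The same comparison in the wrist camera did show changes (443 pixels). I put that down to the arm drifting about 0.8 mm and did not check it further.
- **Start versus end:** I printed only the first 60 changed pixels in the lower part of the scene. Those were all where the small scoop now hangs, but I did not go through the rest of the list, so the other counter objects were not fully compared.

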